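Wind the slide feeder back until it lets go, and take out the magazine

ROBOT

A 7-joint arm with a two-finger parallel gripper is mounted at the origin on a cart in front of the work surface, level with it; the furniture and walls round the work are solid. World frame = base frame: x ahead of the robot, y to its left, z up, the work surface at z = 0. Lengths are in m, angles in rad, forces in N, time in s.
With the tool pointing down it reaches from about 0.4 to 0.85 m from the base axis. Payload 10.4 kg.
Tool frame: the origin (TCP) lies at the very end of the fingers, on their centre line; the grasp point (between the pads) lies 19 mm behind it; z points along the fingers, y is the line along which they close (so a half turn about z gives the same grasp; the last joint's range is limited). The gripper opens to 85 mm and grips with 20 to 120 N. Pads are 22 mm wide; open, the fingers measure 114 mm over their backs; the gripper's body (76 mm by 85 mm) begins 54 mm behind the grasp point. The pads swing forward as they close: fully open they stand 13 mm farther back than shut.
Start: joints at [1.095, 0.332, -0.065, 1.46, 0.022, 1.35, -0.088], TCP at [0.273, -0.562, 0.231] pointing down, gripper open.
Joint ranges: [-2.6, 2.6], [-0.5, 2.12], [-1.47, 1.34], [0.16, 2.42], [-1.27, 4.41], [0.06, 2.06], [-2.6, 2.6]. Speed limits (rad/s): [2.22, 2.22, 2.79, 2.79, 3.14, 3.14, 3.14].

INTERFACE

Orientations are given as a unit quaternion [x, y, z, w].
In Python, from workcell import manip, optics gives the robot as it stands.
- The arm moves only by the tool jog_arm, never from a script. Its arguments are lists of equal length, an entry for each row: "dr": the turn, a rotation vector about the tool's x, y, z normalised to -1 to 1, where 1 is 4 degrees, a list of three; "translation": the shift along the tool's x, y, z normalised to -1 to 1, where 1 is 0.025 m, a list of three; "jaw": the opening, from 0 (shut) to 1 (fully open). A call has 1 to 10 rows; each row shifts and turns the commanded pose from where the row before left it, along the tool's axes as they then stand; what a row does not reach is not made up. A row lasts 1/10 s, in which the tool goes at most 50 mm and 8.59 degrees, less where a joint would pass 70% of its speed; a pose out of reach is approached as far as the arm can. A call with a number of a shift or a turn outside -1 to 1 is refused whole. A call with a gripper value outside its range is refused whole. The fingers move at their own pace and stop on an object; "squeeze" is the grip in N (left out, the last holds). Time passes only in rows, so rows that do not move let the fingers close. It gives the time, the measured TCP pose, the force, the opening and the grip force at its end, in the units of the state.
- manip.get_obs(): the state, without advancing time (a new reading comes with each control period).
- optics.camera(name): name is "side" or "top" or "wrist"; returns a dict with "color" (420x560x3 uint8, red, green, blue), "mtx" (3x3 intrinsics, pixels), "k1" (the pictures are not rectified: a ray, as slopes to the right and down, at radius r is drawn at 1 + k1 r^2 times it, then the intrinsics apply), "R" (3x3) and "t" (3): a world point X has camera coordinates R X + t. Camera axes: x right, y down, z forward; pixel columns grow to the right and rows downward; lengths in m; the calibration is good to about 2 mm. A picture is of the moment at which its call begins. There is no depth.
- manip.hand_in(): hands the job in; it is judged then, once.
The state is a dict: "clock": time; "joint_pos": joint angles; "joint_velocities": joint speeds; "tau": joint torques, N m; "position": TCP position; "ee_rot": TCP orientation; "ft_force": force on the tool from outside, world axes, zero at the start; "torque": the same for the moment, N m; "grip_width": opening from 0.0 (shut) to 1.0 (fully open); "grasp_force": force on a finger pad.
Only numpy, scipy, OpenCV 4.12 (cv2) and the standard library are available. Lean on these libraries where they do the work, as an engineer would, in place of code of your own. Each camera call takes 0.05 s, during which the arm holds its last target. There are 200 camera calls.

TASK

The white slide magazine is locked in the hand-wound slide feeder. Turn the feeder's crank clockwise (seen from above) until its resistance suddenly drops away, and stop there, well within another third of a turn, so that the overwind pin in the feeder's end is not pushed out. Then lift the magazine straight out by its tab without wrenching it, and set it down standing upright in the open metal tray, leaving the glassware alone.

Things in the scene. Friction and masses are not known exactly. Their poses are not given: they have to be found in the camera images.
- feeder: grey box, fixed, 110 (x) x 230 (y) x 60 mm; origin: centre of underside, z up. Crank on top in the +y half, magazine's well in the -y half at (0, -60 mm). How many turns of the crank (about 1 to 2.4) it still needs before it lets the magazine go cannot be seen. Cranking takes about 10 N at the knob, falling suddenly to about 1 N: from then on the magazine is free, until then it is locked
- crank_axis (a point): point on the crank's vertical axis of rotation, at the knob's grip height, 99 mm above the feeder's underside, at (0, 60 mm) on the feeder. At first the crank may turn up to 30 degrees in slack before it meets its resistance
- crank_knob (a point): on the axis of the crank's black knob, 7 mm below its top: upright, round, 16 mm in diameter, 30 mm tall, spins freely on its own axis, 36 mm from the crank's axis. The flat steel crank arm's top lies 25 mm below this point. Unwinds clockwise seen from above
- pin (a joint): overwind pin, a steel pin 8 mm in diameter in the feeder's +y end face, 26 mm above its underside; 0 m = home (3 mm proud), grows as it is pushed out. It starts to move when the crank is wound on a third of a turn past the drop of resistance, 16 mm of travel to a turn
- magazine: white slide magazine, 0.12 kg, 88 mm tall: body 22 (x) x 46 (y) x 48 mm, above it a flange 49 x 60 x 4 mm, then a tab 12 (x) x 30 (y) x 36 mm; a lug 10 mm long, 8 mm tall at the foot of its +x side. Origin: centre of the underside. It hangs in the well by its flange, underside 12 mm above the feeder's, axes as the feeder's, 2 mm side play; raise it 50 mm to leave the well
- magazine_tab (a point): grip point in the middle of the magazine's tab, 14 mm below the tab's top, 74 mm above the magazine's underside and 22 mm above the flange's top; grasp it across the magazine's x, 12 mm wide
- tray: shallow open aluminium tray, fixed, 110 (x) x 130 (y) x 22 mm, walls 4 mm, origin at the centre of its underside
- tray_in (a point): centre of the tray's inner floor, facing up
- glass_bottle: clear glass reagent bottle, 52 mm wide, 88 mm tall, loose; a bystander. Origin at its foot
- glass_beaker: small clear beaker, 37 mm wide, 53 mm tall, loose; a bystander. Origin at its foot
- dish: clear petri dish, 57 mm wide, 13 mm tall, loose; a bystander. Origin at its foot
There are look-alikes about, which are no part of the job. Leave any blue or pink look-alike of the magazine alone.

How it is judged:
On the way, in this order (a step that is already met when the one before it is completed fails the run):
1. the magazine is lifted out of the feeder's well (z of magazine in the frame of feeder above 0.062 m), for 0.05 s.
2. the magazine is lowered to less than 15 mm above the tray's floor while still held (z of magazine in the frame of tray_in below 0.015 m and horizontal distance between magazine and tray_in below 0.06 m and contact force between the fingers and magazine above 0.5 N), for 0.02 s.
At the end, for the whole second after the job is handed in: The magazine stands upright (within 0.12 rad) on the tray's floor inside its walls, let go and at rest, and the overwind pin is home (less than 1 mm out) (x of magazine in the frame of tray_in between -0.045 and 0.045 m and y of magazine in the frame of tray_in between -0.05 and 0.05 m and z of magazine in the frame of tray_in below 0.004 m and angle between magazine's own z axis and vertical below 0.12 rad and linear speed of magazine below 0.02 m/s and contact force between the fingers and magazine below 0.1 N and value of joint pin below 0.001 m); the robot touches nothing.
It fails at once if the feeder is overwound: its pin is pushed out 1 mm (0.4 turn past the drop of resistance) (value of joint pin above 0.001 m).
It fails at once if the magazine is wrenched in the feeder with more than 30 N (contact force between magazine and feeder above 30 N).
It fails at once if a bystander is moved more than 20 mm (distance of any of glass_bottle, glass_beaker, dish from where it was at the start of the episode above 0.02 m).
It also fails if it takes over 72 s, if anything falls off the work surface, if the arm or the gripper's body presses on something with over 40 N, if the wrist force passes 120 N, or if a joint passes its speed limit or range.

## Working session

There is one attempt and no reset: what is moved stays moved. The work goes in short steps, Python scripts to look and compute and a tool call to move; the robot and the scene stay as the last step left them, time stands still between calls to the robot, and variables do not carry over. Pictures are saved under pics/ and viewed, at most 10 in all, crops included, and the job is handed in when it is done.

Besides the shell and the picture viewer there is one more tool, called as name(argument=value, ...) on one line, values as JSON. jog_arm: Moves the arm, as the interface text tells. Scaled input: -1 to 1 covers 0.025 m each way for a shift and 4 degrees each way for a turn. Its arguments: {"type":"object","properties":{"dr":{"type":"array","items":{"type":"array","items":{"type":"number"}}},"translation":{"type":"array","items":{"type":"array","items":{"type":"number"}}},"jaw":{"type":"array","items":{"type":"number"}},"squeeze":{"type":"number"}},"required":["dr","translation","jaw"]}

```bash
mkdir -p pics; ls; python3 - <<'E'
from workcell import manip, optics
import cv2,pickle,numpy as np
o=manip.get_obs();print(o)
d={}
for n in ("top","side","wrist"):
    c=optics.camera(n);d[n]=c;print(n,c["mtx"].tolist(),c["k1"],c["R"].tolist(),c["t"].tolist())
    cv2.imwrite(f"pics/{n}0.png",c["color"][:,:,::-1])
pickle.dump(d,open("d0.pkl","wb"))
E
```

```text
pics
{'clock': 0.0, 'joint_pos': array([ 1.09537751,  0.3328646 , -0.06470693,  1.46095266,  0.02159223,
        1.3498909 , -0.08849706]), 'joint_velocities': array([-2.51897823e-04, -4.98783621e-05,  1.70331590e-04,  6.78593664e-04,
        3.69958733e-04, -1.62603683e-03, -1.11034322e-03]), 'tau': array([ 8.49267853e-04, -6.25449228e+01,  5.04323957e-02, -3.91608310e+01,
        1.64405216e-02,  9.75245086e-03,  8.44365815e-06]), 'position': array([ 0.2732744 , -0.56167032,  0.23051507]), 'ee_rot': array([ 9.74475188e-01,  2.24494107e-01, -1.86796602e-04, -6.85140253e-04]), 'ft_force': array([-0.52730726,  1.13654157, -0.66726413]), 'torque': array([-0.03086576,  0.01653562,  0.04550001]), 'grasp_force': 0.0, 'grip_width': 0.996441361722708}
top [[422.7337987307309, 0.0, 281.2982421168034], [0.0, 422.7337987307309, 199.91961878118065], [0.0, 0.0, 1.0]] -0.012057658559500993 [[-0.02247354942083073, -0.9994506110281364, 0.024360125038976263], [-0.9948781765299494, 0.01995551779087509, -0.09909183202535438], [0.09855127315703464, -0.026462301963040773, -0.9947800727467075]] [0.07323578718426417, 0.5873621276320302, 0.9861198222935428]
side [[440.0400545210547, 0.0, 277.00883919845916], [0.0, 440.0400545210547, 209.47254634198703], [0.0, 0.0, 1.0]] 0.031034012557295213 [[-0.9260534208368428, -0.37676544516156396, 0.021745369359714342], [-0.24246916489014644, 0.5498332464601745, -0.7993072658024197], [0.2891950307903938, -0.7454738093449517, -0.6005289616220602]] [0.5756336921091911, 0.19288370403682867, 1.0807384174293708]
wrist [[377.8779538262439, 0.0, 280.15334627344384], [0.0, 377.8779538262439, 209.14999336538474], [0.0, 0.0, 1.0]] -0.09476934538521795 [[0.4372360182228801, -0.8993466210802575, -0.0005652611152157495], [-0.8613901802317556, -0.4189632114673012, 0.2871877170724954], [-0.25851812657704965, -0.12508190352138304, -0.9578741543869751]] [-0.6233608420065583, -0.03562331120314904, 0.3795041923421711]
```

View pics/top0.png

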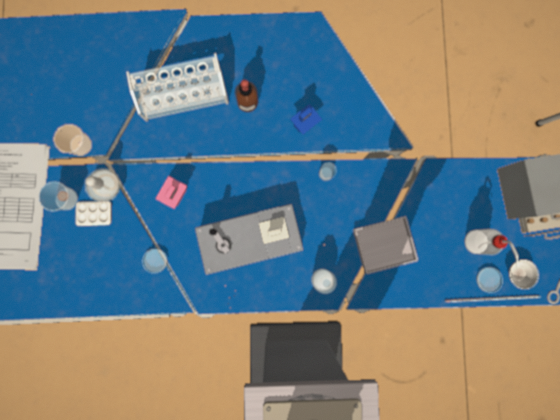

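View pics/side0.png

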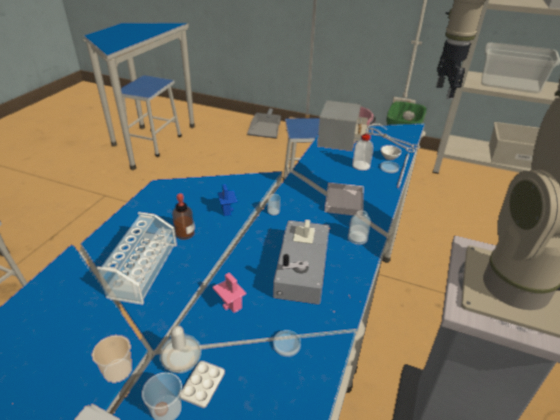

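The top view shows the feeder at about (248,240), the crank hub at (222,243), the knob at (213,232), the magazine tab at (275,226) and the tray at (385,245). The bottle is at (323,282), the beaker at (328,172) and the dish at (154,260). In the side view the feeder is at (303,260), the tray at (344,198) and the knob at (287,258).

```bash
cat > h.py <<'E'
import numpy as np,cv2,pickle
from scipy.spatial.transform import Rotation as Ro
def ray(c,u,v):
    K=c["mtx"];d=np.array([(u-K[0,2])/K[0,0],(v-K[1,2])/K[1,1]]);s=d.copy()
    for _ in range(20): s=d/(1+c["k1"]*(s@s))
    return -c["R"].T@c["t"], c["R"].T@np.array([*s,1])
def onz(c,u,v,z):
    o,d=ray(c,u,v);return o+d*(z-o[2])/d[2]
def proj(c,X):
    p=c["R"]@np.asarray(X)+c["t"];s=p[:2]/p[2];s=s*(1+c["k1"]*(s@s));return c["mtx"][:2,:2]@s+c["mtx"][:2,2]
def tri(a,pa,b,pb):
    o1,d1=ray(a,*pa);o2,d2=ray(b,*pb);s=np.linalg.lstsq(np.c_[d1,-d2],o2-o1,rcond=None)[0]
    p,q=o1+s[0]*d1,o2+s[1]*d2;return (p+q)/2,np.linalg.norm(p-q)
E
python3 - <<'E'
from h import *
d=pickle.load(open("d0.pkl","rb"))
t=d["top"]["color"][:,:,::-1];s=d["side"]["color"][:,:,::-1]
a=cv2.resize(t[195:285,185:345],None,fx=5,fy=5,interpolation=cv2.INTER_CUBIC)
b=cv2.resize(s[170:310,250:400],None,fx=4,fy=4,interpolation=cv2.INTER_CUBIC)
cv2.imwrite("pics/topc.png",a);cv2.imwrite("pics/sidec.png",b)
# grey (unsaturated) contours in top
hsv=cv2.cvtColor(t,cv2.COLOR_BGR2HSV);m=((hsv[...,1]<90)&(hsv[...,2]>60)).astype(np.uint8)*255
m=cv2.morphologyEx(m,cv2.MORPH_OPEN,np.ones((3,3)))
for c in cv2.findContours(m,0,1)[0]:
    r=cv2.minAreaRect(c)
    if 600<cv2.contourArea(c)<8000: print(r,cv2.boxPoints(r).round(1).tolist())
E
```

```text
((84.47898864746094, 318.53082275390625), (5.069547653198242, 169.2781524658203), 87.43623352050781) [[-0.20000000298023224, 319.79998779296875], [168.89999389648438, 312.20001220703125], [169.10000610351562, 317.29998779296875], [0.0, 324.79998779296875]]
((522.9241333007812, 264.2103576660156), (48.21078109741211, 29.302291870117188), 86.633544921875) [[506.8999938964844, 241.0], [536.0999755859375, 239.3000030517578], [539.0, 287.3999938964844], [509.70001220703125, 289.1000061035156]]
((482.5, 241.5), (25.0, 35.0), 90.0) [[465.0, 229.0], [500.0, 229.0], [500.0, 254.0], [465.0, 254.0]]
((385.2824401855469, 244.373046875), (47.9974365234375, 56.14122009277344), 75.25643920898438) [[352.0, 228.3000030517578], [406.29998779296875, 214.0], [418.5, 260.3999938964844], [364.20001220703125, 274.70001220703125]]
((248.5, 238.49998474121094), (48.74966812133789, 101.13735961914062), 75.96376037597656) [[193.5, 227.10000610351562], [291.6000061035156, 202.60000610351562], [303.5, 249.89999389648438], [205.39999389648438, 274.3999938964844]]
((533.216552734375, 193.25579833984375), (75.54061126708984, 64.15685272216797), 80.21759033203125) [[495.20001220703125, 161.5], [558.4000244140625, 150.60000610351562], [571.2000122070312, 225.0], [508.0, 235.89999389648438]]
((25.5, 206.5), (127.0, 51.0), 90.0) [[-0.0, 143.0], [51.0, 143.0], [51.0, 270.0], [0.0, 270.0]]
((71.50000762939453, 141.00001525878906), (38.890869140625, 30.405588150024414), 45.0) [[47.0, 138.0], [68.5, 116.5], [96.0, 144.0], [74.5, 165.5]]
((144.80526733398438, 138.2886199951172), (106.85863494873047, 219.4104461669922), 30.770408630371094) [[42.79999923706055, 205.1999969482422], [155.0, 16.700000762939453], [246.8000030517578, 71.4000015258789], [134.60000610351562, 259.8999938964844]]
```

View pics/topc.png

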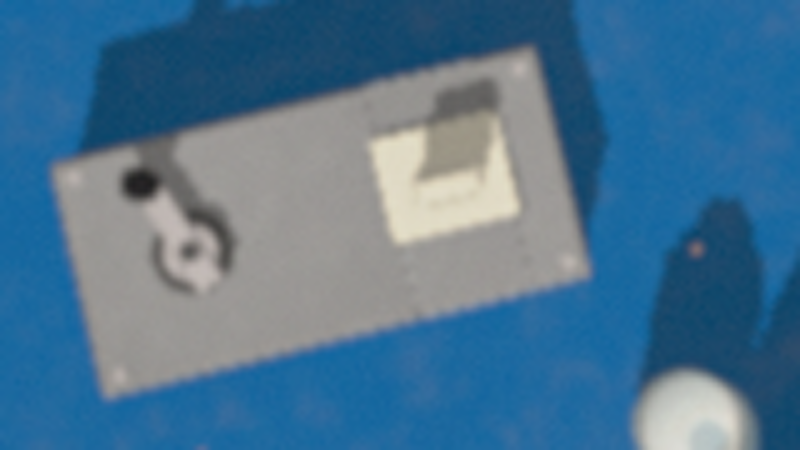

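View pics/sidec.png

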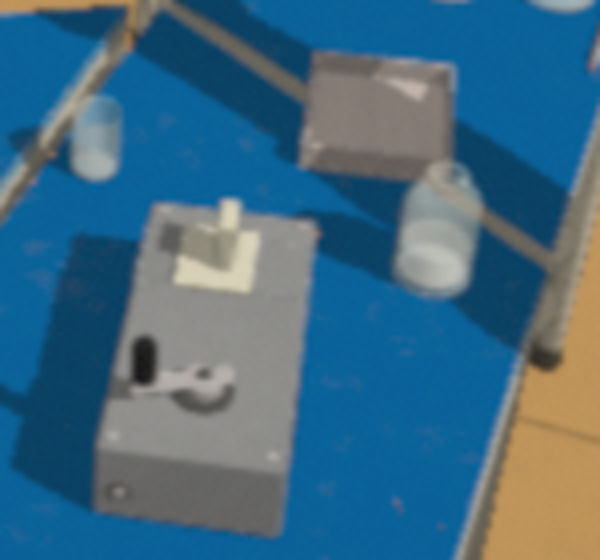

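The crops show the feeder's top corners in topc at (52,160), (533,47), (591,277) and (107,398). The hub is at (192,250), the knob top at (140,183) and the tab top at about (447,178). In the side crop the knob top is at (144,342), with the pin on the near end face at (118,491).

```bash
python3 - <<'E'
from h import *
d=pickle.load(open("d0.pkl","rb"));T=d["top"];S=d["side"]
ft=lambda x,y:(185+(x+.5)/5-.5,195+(y+.5)/5-.5)
fs=lambda x,y:(250+(x+.5)/4-.5,170+(y+.5)/4-.5)
C=[onz(T,*ft(*p),.06) for p in [(52,160),(533,47),(591,277),(107,398)]]
Cs=[onz(S,*fs(*p),.06) for p in [(101,448),(153,203),(318,222),(286,470)]]
for n,C in(("top",C),("side",Cs)):
    C=np.array(C);c=C.mean(0);ax=(C[0]-C[1]+C[3]-C[2])/2;yaw=np.arctan2(-ax[0],ax[1])
    R=lambda a:np.array([[np.cos(a),-np.sin(a)],[np.sin(a),np.cos(a)]])
    print(n,"feeder",c,"yaw",np.degrees(yaw),"len",np.linalg.norm(ax),np.linalg.norm(C[0]-C[3]))
    print(" axis",c[:2]+R(yaw)@[0,.06]," mag",c[:2]+R(yaw)@[0,-.06])
hub=onz(T,*ft(192,250),.076);kn=onz(T,*ft(140,182),.106);ks=onz(S,*fs(144,342),.106)
print("hub",hub,"knob",kn,ks,np.linalg.norm((kn-hub)[:2]),onz(S,*fs(203,380),.076))
for n,c,P in(("t",T,[(354,231),(406.3,216),(416.5,261),(364.5,273)]),("s",S,[fs(*p) for p in[(312,52),(456,64),(453,180),(301,167)]])):
    Q=np.array([onz(c,*p,.022) for p in P]);e=Q[0]-Q[1];f=Q[0]-Q[3]; print("tray",Q.mean(0),np.linalg.norm(e),np.linalg.norm(f),Q.round(3).tolist())
print("flange T",np.mean([onz(T,*ft(*p),.064) for p in[(369,143),(495,110),(521,214),(397,245)]],0))
print("tab S top",onz(S,*fs(231,203),.1))
for n,p,z in(("bottle",(323,281),.08),("beaker",(328,172),.03),("dish",(154,260),.01)):print(n,onz(T,*p,z))
E
```

```text
top feeder [0.49794184 0.13792461 0.06      ] yaw 12.348887309902542 len 0.2276341009758803 0.11152241262501664
 axis [0.48511    0.19653641]  mag [0.51077367 0.0793128 ]
side feeder [0.4952678  0.14056893 0.06      ] yaw 12.850131095315948 len 0.22640155188550365 0.1048542406335
 axis [0.4819237  0.19906623]  mag [0.5086119  0.08207162]
hub [0.48544279 0.19578339 0.076     ] knob [0.51569342 0.21485717 0.106     ] [0.51381564 0.21895971 0.106     ] 0.035761843341558554 [0.48151689 0.20478339 0.076     ]
tray [ 0.47511901 -0.18742745  0.022     ] 0.13321254581946268 0.10276118314259972 [[0.511, -0.113, 0.022], [0.544, -0.242, 0.022], [0.435, -0.261, 0.022], [0.41, -0.134, 0.022]]
tray [ 0.47165493 -0.17457642  0.022     ] 0.1132141038045661 0.15347252023715782 [[0.544, -0.234, 0.022], [0.434, -0.264, 0.022], [0.402, -0.115, 0.022], [0.507, -0.085, 0.022]]
flange T [0.51576575 0.08067735 0.064     ]
tab S top [0.51204469 0.07065749 0.1       ]
bottle [ 0.39927492 -0.02723667  0.08      ]
beaker [ 0.65419122 -0.05371221  0.03      ]
dish [0.4521605  0.36836772 0.01      ]
```

jog_arm(translation=[[0.9, -0.95, 0], [0.9, -0.95, 0], [0.9, -0.95, 0], [0.9, -0.95, 0], [0.9, -0.95, 0], [0.9, -0.95, 0], [0.9, -0.95, 0], [0.9, -0.95, 0], [0.9, -0.95, 0], [0.9, -0.95, 0]], dr=[[0, 0, 0], [0, 0, 0], [0, 0, 0], [0, 0, 0], [0, 0, 0], [0, 0, 0], [0, 0, 0], [0, 0, 0], [0, 0, 0], [0, 0, 0]], jaw=[1, 1, 1, 1, 1, 1, 1, 1, 1, 1])

```text
clock: 1.15
position: [0.3719, -0.2487, 0.2312]
ee_rot: [0.974, 0.224, -0.0, 0.0]
ft_force: [1.2, -0.6, 1.0]
grip_width: 0.995
grasp_force: 0.0
```

jog_arm(translation=[[0, 0, 0], [0, 0, 0], [0, 0, 0], [0, 0, 0], [0, 0, 0], [0, 0, 0], [0, 0, 0], [0, 0, 0], [0, 0, 0], [0, 0, 0]], dr=[[0, 0, -1], [0, 0, -1], [0, 0, -1], [0, 0, -1], [0, 0, -1], [0, 0, -1], [0, 0, -1], [0, 0, -1], [0, 0, -1], [0, 0, -1]], jaw=[1, 1, 1, 1, 1, 1, 1, 1, 1, 1])

```text
clock: 2.15
position: [0.3717, -0.2499, 0.2311]
ee_rot: [0.838, 0.545, -0.0, -0.0]
ft_force: [-0.5, 1.3, 0.3]
grip_width: 1.0
grasp_force: 0.0
```

jog_arm(translation=[[0, 0, 0], [0, 0, 0], [0, 0, 0], [0, 0, 0], [0, 0, 0], [0, 0, 0], [0, 0, 0], [0, 0, 0], [0, 0, 0], [0, 0, 0]], dr=[[0, 0, -1], [0, 0, -1], [0, 0, -1], [0, 0, -1], [0, 0, -1], [0, 0, -1], [0, 0, -1], [0, 0, -1], [0, 0, -1], [0, 0, 0]], jaw=[1, 1, 1, 1, 1, 1, 1, 1, 1, 1])

```text
clock: 3.15
position: [0.3717, -0.2499, 0.2312]
ee_rot: [0.629, 0.777, -0.0, -0.0]
ft_force: [-0.3, 0.3, 0.9]
grip_width: 1.001
grasp_force: 0.0
```

jog_arm(translation=[[0.85, 0.47, 0], [0.85, 0.47, 0], [0.85, 0.47, 0], [0.85, 0.47, 0], [0.85, 0.47, 0], [0.85, 0.47, 0], [0.85, 0.47, 0], [0.85, 0.47, 0], [0.85, 0.47, 0], [0.85, 0.47, 0]], dr=[[0, 0, 0], [0, 0, 0], [0, 0, 0], [0, 0, 0], [0, 0, 0], [0, 0, 0], [0, 0, 0], [0, 0, 0], [0, 0, 0], [0, 0, 0]], jaw=[1, 1, 1, 1, 1, 1, 1, 1, 1, 1])

```text
clock: 4.15
position: [0.443, -0.0169, 0.2313]
ee_rot: [0.631, 0.776, -0.0, 0.0]
ft_force: [0.1, -0.3, -0.6]
grip_width: 1.0
grasp_force: 0.0
```

jog_arm(translation=[[0.85, 0.47, 0], [0.85, 0.47, 0], [0.85, 0.47, 0], [0.85, 0.47, 0], [0.85, 0.47, 0], [0.85, 0.47, 0], [0.85, 0.47, 0], [0.85, 0.47, 0], [0, 0, 0], [0, 0, 0]], dr=[[0, 0, 0], [0, 0, 0], [0, 0, 0], [0, 0, 0], [0, 0, 0], [0, 0, 0], [0, 0, 0], [0, 0, 0], [0, 0, 0], [0, 0, 0]], jaw=[0.6, 0.6, 0.6, 0.6, 0.6, 0.6, 0.6, 0.6, 0.6, 0.6])

```text
clock: 5.15
position: [0.4994, 0.168, 0.231]
ee_rot: [0.63, 0.777, -0.0, -0.0]
ft_force: [0.3, -0.5, 0.0]
grip_width: 0.597
grasp_force: 0.0
```

```bash
python3 - <<'E'
from h import *
from workcell import optics,manip
c=optics.camera("wrist");pickle.dump(c,open("w1.pkl","wb"));print(-c["R"].T@c["t"],manip.get_obs()["position"])
for n,X in dict(knob=(.515,.216,.106),axis=(.484,.197,.076),mag=(.51,.08,.1)).items():print(n,proj(c,X))
cv2.imwrite("pics/w1.png",c["color"][:,:,::-1])
E
```

```text
[0.48545168 0.24131702 0.37379608] [0.49950312 0.1672465  0.23104063]
knob [314.15742709 141.94390138]
axis [267.16644534 153.00927857]
mag [269.27068334 303.18081231]
```

View pics/w1.png

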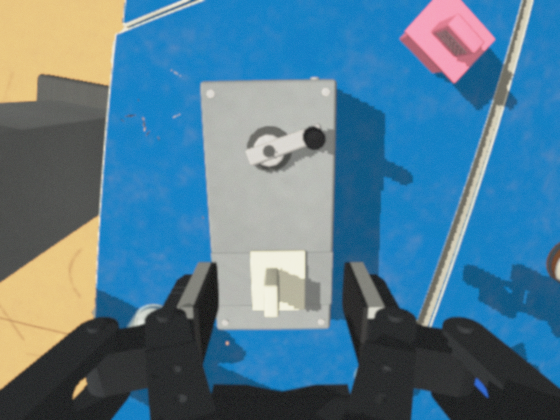

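The wrist view shows the knob top at (314,138), the hub at (269,151) and the feeder's top corners at (202,82), (336,80), (330,328) and (218,328). The flange corners are at (250,251), (305,251), (305,311) and (252,311).

```bash
python3 - <<'E'
from h import *
c=pickle.load(open("w1.pkl","rb"));g=cv2.cvtColor(c["color"],cv2.COLOR_RGB2GRAY)
m=(g[110:165,290:340]<45).astype(np.uint8);n,l,s,ce=cv2.connectedComponentsWithStats(m);print(s,ce+[290,110])
i=1+s[1:,4].argmax();k=ce[i]+[290,110];
for z in(.095,.106):print("knob",onz(c,*k,z))
print("hub",onz(c,269,151,.076))
C=np.array([onz(c,*p,.06) for p in[(202,82),(218,328),(330,328),(336,80)]]);ce=C.mean(0);ax=(C[0]-C[1]+C[3]-C[2])/2
y=np.arctan2(-ax[0],ax[1]);n=np.array([-np.sin(y),np.cos(y)]);print(ce,np.degrees(y),np.linalg.norm(ax),"axis",ce[:2]+.06*n,"mag",ce[:2]-.06*n)
print("flange",np.mean([onz(c,*p,.064) for p in[(250,251),(305,251),(305,311),(252,311)]],0))
E
```

```text
[[   0    0   50   55 2620]
 [  15   18   17   14   64]
 [  26   24    1    1    1]
 [  18   25   16   13   64]
 [  19   31    1    1    1]] [[314.53816794 136.99770992]
 [310.421875   132.34375   ]
 [316.         134.        ]
 [317.078125   141.734375  ]
 [309.         141.        ]]
knob [0.51195304 0.22118876 0.095     ]
knob [0.51090742 0.22198293 0.106     ]
hub [0.48510094 0.19885538 0.076     ]
[0.49861705 0.14090859 0.06      ] 12.648607893198184 0.22704231754502094 axis [0.48547878 0.19945247] mag [0.51175531 0.08236471]
flange [0.51666869 0.08211378 0.064     ]
```

jog_arm(translation=[[0.95, 0.5, 0.1], [0.95, 0.5, 0.9], [0, 0, 1], [0, 0, 1], [0, 0, 1], [0, 0, 1], [0, 0, 1], [0, 0, 0], [0, 0, 0]], dr=[[0, 0, 0], [0, 0, 0], [0, 0, 0], [0, 0, 0], [0, 0, 0], [0, 0, 0], [0, 0, 0], [0, 0, 0], [0, 0, 0]], jaw=[0.6, 0.6, 0.6, 0.6, 0.6, 0.6, 0.6, 0.6, 0.6])

```text
clock: 6.1
position: [0.5145, 0.2188, 0.0819]
ee_rot: [0.63, 0.776, -0.0, 0.0]
ft_force: [0.1, 0.2, 0.1]
grip_width: 0.598
grasp_force: 0.0
```

jog_arm(translation=[[0, 0, 0], [0, 0, 0], [0, 0, 0], [0, 0, 0], [0, 0, 0], [0, 0, 0], [0, 0, 0]], dr=[[0, 0, 0], [0, 0, 0], [0, 0, 0], [0, 0, 0], [0, 0, 0], [0, 0, 0], [0, 0, 0]], jaw=[0.1, 0.1, 0.1, 0.1, 0.1, 0.1, 0.1], squeeze=50)

```text
clock: 6.8
position: [0.5145, 0.2196, 0.0826]
ee_rot: [0.63, 0.777, 0.0, 0.001]
ft_force: [-4.7, -2.5, 8.6]
grip_width: 0.165
grasp_force: 48.7
```

```bash
python3 - <<'E'
import numpy as np
a=np.radians(24-18*np.arange(21));P=np.round(1.44*np.c_[np.sin(a),np.cos(a)],2)
print(np.diff(P,axis=0).round(2).tolist())
E
```

```text
[[-0.44, 0.11], [-0.45, -0.02], [-0.42, -0.16], [-0.35, -0.29], [-0.25, -0.37], [-0.11, -0.44], [0.02, -0.45], [0.16, -0.42], [0.29, -0.35], [0.37, -0.25], [0.44, -0.11], [0.45, 0.02], [0.42, 0.16], [0.35, 0.29], [0.25, 0.37], [0.11, 0.44], [-0.02, 0.45], [-0.16, 0.42], [-0.29, 0.35], [-0.37, 0.25]]
```

jog_arm(translation=[[-0.44, 0.11, 0], [-0.45, -0.02, 0], [-0.42, -0.16, 0], [-0.35, -0.29, 0], [-0.25, -0.37, 0]], dr=[[0, 0, 0], [0, 0, 0], [0, 0, 0], [0, 0, 0], [0, 0, 0]], jaw=[0.1, 0.1, 0.1, 0.1, 0.1])

```text
clock: 7.3
position: [0.5064, 0.1738, 0.0829]
ee_rot: [0.628, 0.778, 0.004, -0.001]
ft_force: [-0.6, 18.1, -0.9]
grip_width: 0.161
grasp_force: 48.8
```

jog_arm(translation=[[-0.11, -0.44, 0], [0.02, -0.45, 0], [0.16, -0.42, 0], [0.29, -0.35, 0]], dr=[[0, 0, 0], [0, 0, 0], [0, 0, 0], [0, 0, 0]], jaw=[0.1, 0.1, 0.1, 0.1])

```text
clock: 7.7
position: [0.4668, 0.1695, 0.083]
ee_rot: [0.63, 0.777, 0.003, 0.002]
ft_force: [12.1, -1.9, -2.5]
grip_width: 0.162
grasp_force: 49.2
```

jog_arm(translation=[[0.37, -0.25, 0], [0.44, -0.11, 0], [0.45, 0.02, 0]], dr=[[0, 0, 0], [0, 0, 0], [0, 0, 0]], jaw=[0.1, 0.1, 0.1])

```text
clock: 8.0
position: [0.448, 0.1945, 0.0823]
ee_rot: [0.631, 0.776, -0.004, 0.001]
ft_force: [-17.2, -15.9, 30.0]
grip_width: 0.162
grasp_force: 52.9
```

jog_arm(translation=[[0.42, 0.16, 0], [0.35, 0.29, 0], [0.25, 0.37, 0]], dr=[[0, 0, 0], [0, 0, 0], [0, 0, 0]], jaw=[0.1, 0.1, 0.1])

```text
clock: 8.3
position: [0.4606, 0.2298, 0.0825]
ee_rot: [0.629, 0.778, -0.002, -0.001]
ft_force: [-14.7, -0.7, 17.1]
grip_width: 0.163
grasp_force: 51.6
```

```bash
python3 - <<'E'
from workcell import manip
import numpy as np
o=manip.get_obs();print(o["position"],o["ft_force"],o["torque"])
P=np.array([(.5145,.2196),(.5064,.1738),(.4668,.1695),(.448,.1945),(.4606,.2298)])
for Q in(P,P[1:]):
    s=np.linalg.lstsq(np.c_[2*Q,np.ones(len(Q))],(Q**2).sum(1),rcond=None)[0];r=np.sqrt(s[2]+s[0]**2+s[1]**2);print(s[:2],r,np.hypot(*(Q-s[:2]).T)-r)
E
```

```text
[0.46059271 0.22981472 0.08254485] [-14.68176766  -0.72126233  17.12031225] [-0.22061392  3.20745139 -0.06092267]
[0.48329497 0.20161165] 0.03609393921395225 [-7.54065966e-05  6.30868051e-05  6.50648636e-06 -8.96291651e-05
  9.50714882e-05]
[0.48339927 0.20169072] 0.03617131903070157 [-1.98917175e-05  4.71598775e-05 -4.90974730e-05  2.17532375e-05]
```

jog_arm(translation=[[0.27, 0.39, -0.06], [-0.02, 0.45, 0], [-0.16, 0.42, 0]], dr=[[0, 0, 0], [0, 0, 0], [0, 0, 0]], jaw=[0.1, 0.1, 0.1])

```text
clock: 8.6
position: [0.4919, 0.2368, 0.0827]
ee_rot: [0.629, 0.777, -0.002, -0.001]
ft_force: [-12.1, -2.3, 5.5]
grip_width: 0.161
grasp_force: 50.4
```

jog_arm(translation=[[-0.29, 0.35, 0], [-0.37, 0.25, 0], [-0.44, 0.11, 0]], dr=[[0, 0, 0], [0, 0, 0], [0, 0, 0]], jaw=[0.1, 0.1, 0.1])

```text
clock: 8.9
position: [0.5158, 0.2163, 0.0831]
ee_rot: [0.628, 0.778, 0.001, -0.002]
ft_force: [-5.7, 10.7, -3.7]
grip_width: 0.162
grasp_force: 49.3
```

jog_arm(translation=[[-0.45, -0.02, 0], [-0.42, -0.16, 0], [-0.35, -0.29, 0], [-0.25, -0.37, 0]], dr=[[0, 0, 0], [0, 0, 0], [0, 0, 0], [0, 0, 0]], jaw=[0.1, 0.1, 0.1, 0.1])

```text
clock: 9.3
position: [0.5048, 0.1729, 0.0829]
ee_rot: [0.63, 0.777, 0.001, 0.0]
ft_force: [-1.6, 2.5, -3.9]
grip_width: 0.162
grasp_force: 50.0
```

jog_arm(translation=[[0, 0, 0], [0, 0, 0], [0, 0, 0], [0, 0, 0], [0, 0, -1], [0, 0, -1], [0, 0, -1], [0, 0, -1], [0, 0, 0]], dr=[[0, 0, 0], [0, 0, 0], [0, 0, 0], [0, 0, 0], [0, 0, 0], [0, 0, 0], [0, 0, 0], [0, 0, 0], [0, 0, 0]], jaw=[0.6, 0.6, 0.6, 0.6, 0.6, 0.6, 0.6, 0.6, 0.6])

```text
clock: 10.2
position: [0.5059, 0.1739, 0.1862]
ee_rot: [0.63, 0.777, 0.002, 0.002]
ft_force: [0.2, 0.4, -0.1]
grip_width: 0.605
grasp_force: 0.0
```

```bash
python3 - <<'E'
from h import *
from workcell import optics,manip
c=optics.camera("wrist");pickle.dump(c,open("w2.pkl","wb"));o=manip.get_obs();print(o["position"],o["ft_force"])
w=cv2.resize(c["color"][200:350,200:360,::-1],None,fx=4,fy=4,interpolation=cv2.INTER_CUBIC)
s=optics.camera("side")["color"][170:310,250:400,::-1]
s=cv2.resize(s,None,fx=4.286,fy=4.286,interpolation=cv2.INTER_CUBIC)
cv2.imwrite("pics/w2.png",cv2.resize(np.hstack([cv2.resize(w,(640,600)),s]),(800,388)))
for n,X in dict(tab=(.5093,.0844,.1),fl=(.5093,.0844,.064),axis=(.4833,.2016,.076),axold=(.4855,.1995,.076)).items():print(n,proj(c,X))
E
```

```text
[0.50517845 0.17332907 0.18429816] [-0.13573342 -0.89234166 -1.09313198]
tab [256.38309812 335.80209318]
fl [258.79354758 308.84141532]
axis [253.15349773 162.20654183]
axold [255.7605984  165.87525618]
```

View pics/w2.png

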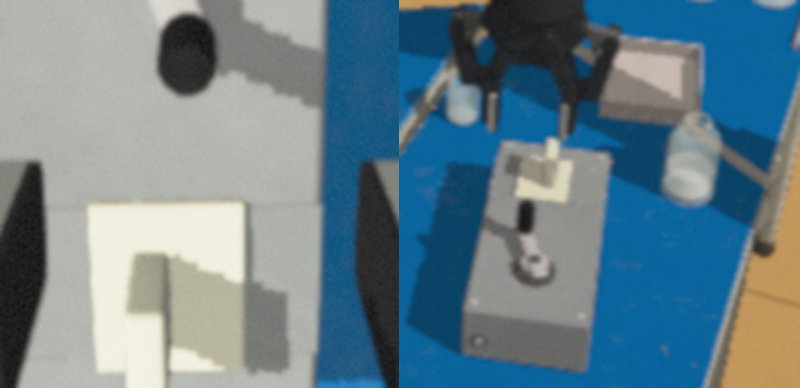

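The wrist view shows the flange spanning (235..298, 278..343) and the tab at about u 259, which agrees with a magazine axis of (0.509, 0.084). The side view shows the pin still home and the crank free of the gripper.

jog_arm(translation=[[-0.88, -0.14, 0], [-0.88, -0.14, 0], [-0.88, -0.14, 0], [-0.87, -0.14, 0], [0, 0, 0.9], [0, 0, 0.9], [0, 0, 0.9], [0, 0, 0.9], [0, 0, 0.85], [0, 0, 0]], dr=[[0, 0, -0.15], [0, 0, 0], [0, 0, 0], [0, 0, 0], [0, 0, 0], [0, 0, 0], [0, 0, 0], [0, 0, 0], [0, 0, 0], [0, 0, 0]], jaw=[0.5, 0.5, 0.5, 0.5, 0.5, 0.5, 0.5, 0.5, 0.5, 0.5])

```text
clock: 11.3
position: [0.5068, 0.0837, 0.0681]
ee_rot: [0.625, 0.78, -0.002, -0.002]
ft_force: [0.1, -0.5, 0.4]
grip_width: 0.505
grasp_force: 0.0
```

jog_arm(translation=[[0, 0, 0], [0, 0, 0], [0, 0, 0], [0, 0, 0], [0, 0, 0], [0, 0, 0]], dr=[[0, 0, 0], [0, 0, 0], [0, 0, 0], [0, 0, 0], [0, 0, 0], [0, 0, 0]], jaw=[0.06, 0.06, 0.06, 0.06, 0.06, 0.06], squeeze=25)

```text
clock: 11.9
position: [0.5101, 0.0842, 0.0725]
ee_rot: [0.626, 0.78, 0.0, 0.001]
ft_force: [-0.1, -0.4, 5.8]
grip_width: 0.132
grasp_force: 30.2
```

jog_arm(translation=[[0, 0, -0.1], [0, 0, -0.1]], dr=[[0, 0, 0], [0, 0, 0]], jaw=[0.06, 0.06])

```text
clock: 12.1
position: [0.5092, 0.0839, 0.0766]
ee_rot: [0.626, 0.78, -0.0, -0.0]
ft_force: [0.2, 0.1, -1.5]
grip_width: 0.137
grasp_force: 29.0
```

jog_arm(translation=[[0, 0, -0.3], [0, 0, -0.3], [0, 0, -0.3], [0, 0, -0.3], [0, 0, -0.3]], dr=[[0, 0, 0], [0, 0, 0], [0, 0, 0], [0, 0, 0], [0, 0, 0]], jaw=[0.06, 0.06, 0.06, 0.06, 0.06])

```text
clock: 12.6
position: [0.5095, 0.0841, 0.1149]
ee_rot: [0.626, 0.78, 0.0, 0.0]
ft_force: [-0.0, -0.2, -1.8]
grip_width: 0.134
grasp_force: 29.0
```

jog_arm(translation=[[0, 0, -0.5], [0, 0, -0.5], [0, 0, -0.5], [0, 0, -0.6], [0, 0, -0.8], [0, 0, -0.9], [0, 0, -0.6], [0, 0, -0.4]], dr=[[0, 0, 0], [0, 0, 0], [0, 0, 0], [0, 0, 0], [0, 0, 0], [0, 0, 0], [0, 0, 0], [0, 0, 0]], jaw=[0.06, 0.06, 0.06, 0.06, 0.06, 0.06, 0.06, 0.06])

```text
clock: 13.4
position: [0.5098, 0.0842, 0.2357]
ee_rot: [0.626, 0.78, 0.0, 0.001]
ft_force: [0.8, 0.4, -1.8]
grip_width: 0.137
grasp_force: 29.1
```

jog_arm(translation=[[-0.5, -0.2, 0], [-0.8, -0.3, 0], [-0.8, -0.3, 0], [-0.8, -0.3, 0], [-0.8, -0.3, 0], [-0.8, -0.3, 0], [-0.8, -0.3, 0], [-0.8, -0.3, 0], [-0.8, -0.3, 0], [-0.8, -0.3, 0]], dr=[[0, 0, 0], [0, 0, 0], [0, 0, 0], [0, 0, 0], [0, 0, 0], [0, 0, 0], [0, 0, 0], [0, 0, 0], [0, 0, 0], [0, 0, 0]], jaw=[0.06, 0.06, 0.06, 0.06, 0.06, 0.06, 0.06, 0.06, 0.06, 0.06])

```text
clock: 14.4
position: [0.48, -0.1204, 0.2339]
ee_rot: [0.626, 0.78, -0.0, -0.0]
ft_force: [0.6, -0.0, -1.5]
grip_width: 0.13
grasp_force: 29.1
```

jog_arm(translation=[[-0.8, -0.3, 0], [-0.8, -0.3, 0], [-0.57, -0.2, 0], [0, 0, 0.6], [0, 0, 0.8], [0, 0, 0.8], [0, 0, 0.8], [0, 0, 0.6], [0, 0, 0.4], [0, 0, 0]], dr=[[0, 0, 0], [0, 0, 0], [0, 0, 0], [0, 0, 0], [0, 0, 0], [0, 0, 0], [0, 0, 0], [0, 0, 0], [0, 0, 0], [0, 0, 0]], jaw=[0.06, 0.06, 0.06, 0.06, 0.06, 0.06, 0.06, 0.06, 0.06, 0.06])

```text
clock: 15.4
position: [0.472, -0.1765, 0.1329]
ee_rot: [0.626, 0.78, -0.0, -0.001]
ft_force: [-1.0, -1.0, -1.6]
grip_width: 0.132
grasp_force: 29.0
```

```bash
python3 - <<'E'
from h import *
from workcell import optics
c=optics.camera("side")["color"][150:280,270:400,::-1];t=optics.camera("top")["color"][190:290,320:440,::-1]
cv2.imwrite("pics/p.png",np.hstack([cv2.resize(c,(400,400)),cv2.resize(t,(400,333)).copy()[:333] if 0 else cv2.resize(t,(400,400))]))
E
```

```text
(no output)
```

View pics/p.png

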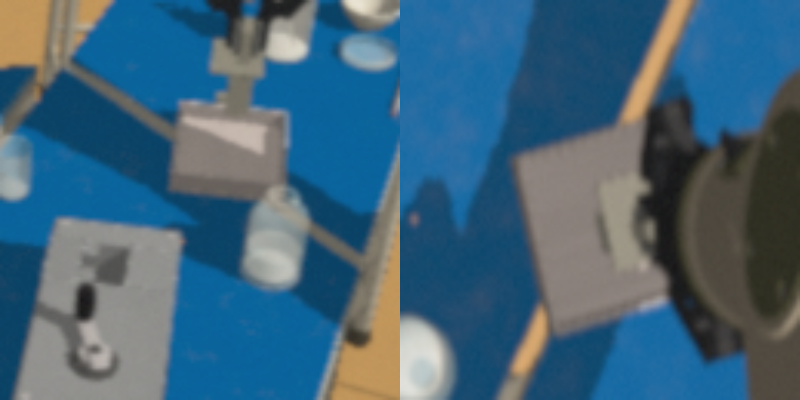

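The tray and the hanging magazine are both visible. The near tray corners I used in the side view were the base edge, not the rim, so the tray centre is nearer y = -0.184 and I'll shift 7 mm.

jog_arm(translation=[[-0.3, 0, 0.3], [0, 0, 0.6], [0, 0, 0.6], [0, 0, 0.5], [0, 0, 0.3], [0, 0, 0.1], [0, 0, 0.1], [0, 0, 0]], dr=[[0, 0, 0], [0, 0, 0], [0, 0, 0], [0, 0, 0], [0, 0, 0], [0, 0, 0], [0, 0, 0], [0, 0, 0]], jaw=[0.06, 0.06, 0.06, 0.06, 0.06, 0.06, 0.06, 0.06])

```text
clock: 16.3
position: [0.4745, -0.1843, 0.0718]
ee_rot: [0.626, 0.78, 0.0, 0.0]
ft_force: [-0.1, 0.1, -2.1]
grip_width: 0.135
grasp_force: 29.0
```

jog_arm(translation=[[0, 0, 0.08], [0, 0, 0.08], [0, 0, 0.04], [0, 0, 0]], dr=[[0, 0, 0], [0, 0, 0], [0, 0, 0], [0, 0, 0]], jaw=[0.06, 0.06, 0.06, 0.06])

```text
clock: 16.7
position: [0.4743, -0.1842, 0.0665]
ee_rot: [0.626, 0.78, -0.0, -0.0]
ft_force: [0.2, 0.9, -2.0]
grip_width: 0.134
grasp_force: 29.0
```

jog_arm(translation=[[0, 0, 0.04], [0, 0, 0.04], [0, 0, 0]], dr=[[0, 0, 0], [0, 0, 0], [0, 0, 0]], jaw=[0.06, 0.06, 0.06])

```text
clock: 17.0
position: [0.4744, -0.1842, 0.0646]
ee_rot: [0.626, 0.78, 0.0, 0.0]
ft_force: [0.4, 0.6, -0.6]
grip_width: 0.137
grasp_force: 29.1
```

jog_arm(translation=[[0, 0, 0.04], [0, 0, 0.04], [0, 0, 0]], dr=[[0, 0, 0], [0, 0, 0], [0, 0, 0]], jaw=[0.06, 0.06, 0.06])

```text
clock: 17.3
position: [0.4747, -0.1843, 0.0645]
ee_rot: [0.626, 0.78, -0.0, 0.0]
ft_force: [-9.2, 3.1, 22.5]
grip_width: 0.133
grasp_force: 32.7
```

jog_arm(translation=[[0, 0, -0.04], [0, 0, -0.03], [0, 0, 0]], dr=[[0, 0, 0], [0, 0, 0], [0, 0, 0]], jaw=[0.06, 0.06, 0.06])

```text
clock: 17.6
position: [0.4745, -0.1843, 0.0645]
ee_rot: [0.626, 0.78, 0.0, 0.0]
ft_force: [-1.8, 0.5, 3.9]
grip_width: 0.135
grasp_force: 29.7
```

jog_arm(translation=[[0, 0, 0], [0, 0, 0], [0, 0, 0], [0, 0, 0], [0, 0, 0], [0, 0, -0.3], [0, 0, -0.6], [0, 0, -0.9], [0, 0, -0.9], [0, 0, -0.9]], dr=[[0, 0, 0], [0, 0, 0], [0, 0, 0], [0, 0, 0], [0, 0, 0], [0, 0, 0], [0, 0, 0], [0, 0, 0], [0, 0, 0], [0, 0, 0]], jaw=[0.25, 0.3, 0.4, 0.5, 0.5, 0.5, 0.5, 0.5, 0.5, 0.5])

```text
clock: 18.6
position: [0.4746, -0.1841, 0.1566]
ee_rot: [0.626, 0.78, 0.0, 0.001]
ft_force: [1.3, -0.6, -0.2]
grip_width: 0.5
grasp_force: 0.0
```

```bash
python3 - <<'E'
from h import *
from workcell import optics,manip
print(manip.get_obs()["position"])
c=optics.camera("side")["color"][150:280,270:400,::-1];t=optics.camera("wrist")["color"][:,:,::-1]
cv2.imwrite("pics/q.png",np.hstack([cv2.resize(c,(300,300)),cv2.resize(t,(400,300))]))
E
```

```text
[ 0.47458699 -0.18412768  0.15663987]
```

View pics/q.png

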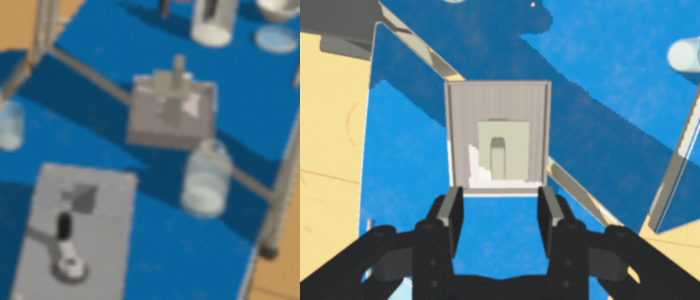

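The magazine stands upright in the tray at about (500,150) in the wrist half of the picture. The gripper is clear of it.

```bash
python3 -c "
from workcell import manip
print(manip.hand_in())"
```

```text
the job is handed in; nothing more can be done
None
```

The magazine is unlocked, lifted out and standing upright in the tray, and I handed the job in at about 18.7 s; the hand-in gave no verdict. I stopped cranking at most about 77 degrees past the drop in resistance, and the pin looked home in the last close view of it.

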